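# Push a bearing block home on the bench gauge and hold it for the reading

## Task

The milled aluminium bearing block lies loose and askew on the steel plate of the bench gauge. With the fingertips push it gently along the plate until its long side lies flush along the guide rail and its end is home on the ball stop, pressing in the dial gauge's plunger, and finish still pressing the block lightly against the stop with a finger so that the dial can be read. Slide the block only, never grip or lift it; do not touch the dial gauge, and leave everything else where it stands.

Things in the scene. Friction and masses are not known exactly. Their poses are not given: they have to be found in the camera images.
- fixture: Bench gauge, fixed: a ground steel plate 230 (its x) x 380 (its y) x 20 mm thick carrying rail, stop and dial gauge. Origin: centre of the plate's underside; z up; the rail runs along its y. The block seated home has its centre at x = +55, y = +12.5 mm here and its length along this y. Block seated or not, its underside is at z = 20.
- rail_face (a point): Point on the guide rail's face against which the block must lie: middle of the face's length, at the plate's upper surface. Axes as fixture; the face looks to -x and is 230 mm long (y), 18 high; rail 20 thick, along the plate's +x edge (face at x = +85 mm of fixture).
- stop: Ball stop: a 10 mm steel button, pointing to -y of fixture, on a post 24 x 20 x 20 mm behind it. Fixed. Origin: on the plate's upper surface straight below its contact point, which is 10 mm up (fixture x = +55, y = +60 mm). Axes as fixture.
- gauge: Dial gauge with stem, cross bar and pillar, fixed behind the stop; not to be touched. Origin on the plunger's axis, 20 mm above stop's contact point; axes as fixture. From here: dial 58 mm diameter, face up, centre at y = +76, z -10 to +13; cross bar at y = +26 to +38; pillar 16 mm thick at x = +43, y = +32, up to z = +55.
- plunger (a joint): Travel of the dial gauge's sprung plunger (5 mm ball tip), in m: 0 = fully out, its tip then standing 4 mm proud of the stop's contact point towards -y, 30 mm above the plate; about 0.004 when the block is home on the stop. Spring about 0.6 N at 0, 1.2 N at 0.004.
- block: The work: milled aluminium bearing block of inverted-T section, loose, 0.4 to 0.6 kg, friction on the oiled plate about 0.25. Foot 60 (its x) x 95 (its y) x 24 mm high; along its middle a rib 26 (x) x 95 (y) rising to 42 mm. Origin: centre of underside; z up. Starts on the plate, turned up to 0.3 rad, centre 20 to 65 mm (across the rail) and 32 to 98 mm (along it) short of home.
- barrel: Bystander: brass spring barrel standing on the plate's near edge (-x) towards the gauge, 28 mm diameter, 42 high. Origin under its centre.
- bush: Bystander: flanged steel bush standing on the plate's near edge (-x), away from the gauge, 26 mm diameter, 26 high. Origin under its centre.
- musicbox: Bystander on the bench: music movement on a pale wooden base 95 x 125 x 24 mm, 50 high over all. Origin under its centre.
- caliper: Bystander on the bench: dial caliper lying flat, 235 mm long (x), 13 high. Origin under its beam.
- micrometer: Bystander on the bench: outside micrometer lying on its side, about 135 mm long (x), 17 high. Origin in the mouth of its frame, at the bench.
- vblock: Bystander on the bench: dark steel V-block 60 x 50 x 48 mm. Origin under its centre.
- pliers: Bystander on the bench: pliers with red grips lying flat, 190 mm long (x), 12 high. Origin near the pivot, at the bench.
- screwdriver: Bystander on the bench: screwdriver with a black handle, lying, 160 mm long (x), under 35 high.
Mind the look-alikes: they are no part of the job. Leave any black or purple look-alike of the block alone.

How it is judged:
By the outcome, as a careful person would: the job done as asked, in the order asked, and still so for the second after the job is handed in, while the arm keeps its last pose, push and grip.
It also fails if it takes over 43 s, if anything falls off the work surface, if the arm or the gripper's body presses on something with over 40 N, if the wrist force passes 120 N, or if a joint passes its speed limit or range.

## Robot

A 6-joint arm with a two-finger parallel gripper is mounted at the origin on the work surface. World frame = base frame: x ahead of the robot, y to its left, z up, the work surface at z = 0. Lengths are in m, angles in rad, forces in N, time in s.
With the tool pointing down it reaches from about 0.35 to 0.975 m from the base axis. Payload 4.9 kg.
Tool frame: the origin (TCP) lies between the finger pads; the fingertips stand 25 mm ahead of it and the grasp point (between the pads) lies 6 mm ahead of it; z points along the fingers, y is the line along which they close (so a half turn about z gives the same grasp; the last joint's range is limited). The gripper opens to 85 mm and grips with 20 to 120 N. Pads are 22 mm wide; open, the fingers measure 114 mm over their backs; the gripper's body (76 mm by 85 mm) begins 54 mm behind the grasp point. The pads swing forward as they close: fully open they stand 13 mm farther back than shut.
Start: joints at [1.038, 0.053, 1.613, -0, 1.476, -0.119], TCP at [0.251, 0.572, 0.256] pointing down, gripper open.
Joint ranges: [-3.01, 3.01], [-1.01, 2.22], [0.06, 2.58], [-1.02, 4.17], [0.09, 2.62], [-3.14, 3.14]. Speed limits (rad/s): [2.57, 2.57, 3.14, 3.14, 3.14, 3.14].

## Interface

Orientations are given as a unit quaternion [w, x, y, z].
In Python, from plant import manip gives the robot as it stands.
- The arm moves only by the shell command python3 -m inch 'ROWS'. ROWS is JSON, a list of rows, each a list of 3 entries, a list of its own where there are three numbers: the shift along the tool's x, y, z in m, then the turn, a rotation vector about the tool's x, y, z in rad, then the opening, from 0 (shut) to 1 (fully open). A call has 1 to 8 rows; each row shifts and turns the commanded pose from where the row before left it, along the tool's axes as they then stand; what a row does not reach is not made up. A row lasts 1/10 s, in which the tool goes at most 50 mm and 8.59 degrees, less where a joint would pass 70% of its speed; a pose out of reach is approached as far as the arm can. A call with a gripper value outside its range is refused whole. The fingers move at their own pace and stop on an object; the grip force is fixed at half the most. Time passes only in rows, so rows that do not move let the fingers close. It gives the time, the measured TCP pose, the force, the opening and the grip force at its end, in the units of the state.
- manip.state(): the state, without advancing time (a new reading comes with each control period).
- manip.grab_frame(name): name is "side" or "top" or "wrist"; returns (picture, depth): 400x640x3 uint8, red, green, blue; 400x640 float32, m along the optical axis (not along the pixel's ray), 0 where there is no reading.
- manip.camera_params(name): a dict with "camera_matrix" (3x3 intrinsics, pixels), "k1" (the pictures are not rectified: a ray, as slopes to the right and down, at radius r is drawn at 1 + k1 r^2 times it, then the intrinsics apply), "rvec" (rotation vector, rad) and "tvec" (3), from world to camera coordinates, as OpenCV has them. Camera axes: x right, y down, z forward; pixel columns grow to the right and rows downward; lengths in m; the calibration is good to about 2 mm. A picture is of the moment at which its call begins: read the wrist's pose just before it. camera_params takes no time and is no camera call; for the wrist camera it gives the pose at the moment of the call.
- manip.job_done(): hands the job in; it is judged then, once.
Trained networks look in the newest picture that a camera, given by its name, has taken for a name from the list of things; names that differ only in an ending like _2 or _b are one class to them, and where a whole thing is asked for, a point or a joint stands for the part that bears it (a point fixed in the world has none). Each returns a list of dicts, best first, with "score" (0 to 1); they miss things now and then, are a little off and sometimes report something else, mostly with a low value. They report only what shows in the picture. A call takes as long as a camera call. They do not tell look-alikes from the thing itself.
- manip.look_for(camera, label): "point" ([x, y, z] in m, in world coordinates, good to about 4 mm: the middle of the surface that is visible of it).
The state is a dict: "time": time; "joint_pos": joint angles; "joint_vel": joint speeds; "joint_efforts": joint torques, N m; "tool_pos": TCP position; "tool_rot": TCP orientation; "contact_force": force on the tool from outside, world axes, zero at the start; "ft_torque": the same for the moment, N m; "gripper_width": opening from 0.0 (shut) to 1.0 (fully open); "grasp_force": force on a finger pad.
Only numpy, scipy, OpenCV 4.12 (cv2) and the standard library are available. Lean on these libraries where they do the work, as an engineer would, in place of code of your own. Each camera call takes 0.05 s, during which the arm holds its last target. There are 200 camera calls.

## Working session

There is one attempt and no reset: what is moved stays moved. The work goes in short steps, Python scripts to look and compute and a shell command to move; the robot and the scene stay as the last step left them, time stands still between calls to the robot, and variables do not carry over. Pictures are saved under pics/ and viewed, at most 10 in all, crops included, and the job is handed in when it is done.

```bash
mkdir -p pics
cat > h.py <<'E'
import numpy as np, cv2
from plant import manip
def cam(n):
    p=manip.camera_params(n);R=cv2.Rodrigues(np.array(p["rvec"],float))[0]
    return np.array(p["camera_matrix"],float),p["k1"],R,np.array(p["tvec"],float).ravel()
def cloud(n,d,c=None):
    K,k1,R,t=c or cam(n); h,w=d.shape
    u,v=np.meshgrid(np.arange(w),np.arange(h))
    pts=np.stack([u,v],-1).reshape(-1,1,2).astype(float)
    r=cv2.undistortPoints(pts,K,np.array([k1,0,0,0,0.])).reshape(h,w,2)
    P=np.dstack([r*d[...,None],d])
    return (P-t)@R
def proj(n,X,c=None):
    K,k1,R,t=c or cam(n)
    return cv2.projectPoints(np.array(X,float).reshape(-1,1,3),cv2.Rodrigues(R)[0],t,K,np.array([k1,0,0,0,0.]))[0].reshape(-1,2)
E
python3 - <<'E'
from h import *
for n in("top","side"):
    im,d=manip.grab_frame(n); cv2.imwrite(f"pics/{n}0.png",im[...,::-1]); np.save(f"{n}0.npy",d); np.save(f"{n}0im.npy",im)
    for l in("block","fixture","stop","gauge","barrel","bush","rail_face"):
        try: print(n,l,[(np.round(o["point"],3).tolist(),round(o["score"],2)) for o in manip.look_for(n,l)])
        except Exception as e: print(l,e)
s=manip.state();print(s["time"],s["tool_pos"],s["tool_rot"],s["contact_force"])
E
```

```text
top block [([0.279, -0.252, 0.028], 0.93), ([0.786, -0.18, 0.024], 0.92), ([0.812, -0.013, 0.025], 0.75), ([0.557, -0.014, 0.042], 0.74)]
top fixture [([0.512, 0.02, 0.018], 0.96)]
top stop [([0.555, 0.097, 0.039], 0.59), ([0.596, -0.308, 0.007], 0.18)]
top gauge [([0.553, 0.142, 0.061], 0.92)]
top barrel [([0.416, 0.062, 0.053], 0.53), ([0.552, 0.144, 0.062], 0.22)]
top bush [([0.693, 0.421, 0.007], 0.69), ([0.464, -0.151, 0.023], 0.6)]
top rail_face [([0.513, 0.023, 0.022], 0.62)]
side block [([0.273, -0.267, 0.024], 0.96), ([0.779, -0.194, 0.021], 0.95), ([0.546, -0.029, 0.042], 0.87), ([0.801, -0.028, 0.02], 0.81)]
side fixture [([0.509, -0.017, 0.02], 0.61)]
side stop [([0.554, 0.095, 0.031], 0.64)]
side gauge [([0.556, 0.123, 0.064], 0.82)]
side barrel [([0.382, -0.344, 0.037], 0.71), ([0.412, 0.052, 0.052], 0.5)]
side bush [([0.462, -0.154, 0.032], 0.46)]
side rail_face [([0.512, -0.026, 0.022], 0.72)]
0.8 [0.25128958 0.57226115 0.2563646 ] [2.15134544e-05 2.05403411e-01 9.78677391e-01 5.43538823e-05] [ 0.21320321 -0.0763741  -0.62208944]
```

View pics/top0.png

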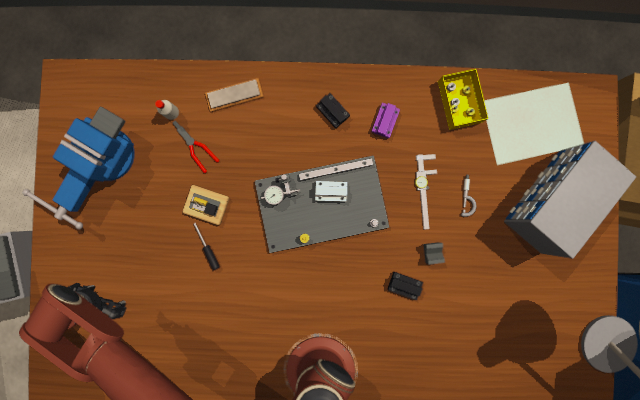

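View pics/side0.png

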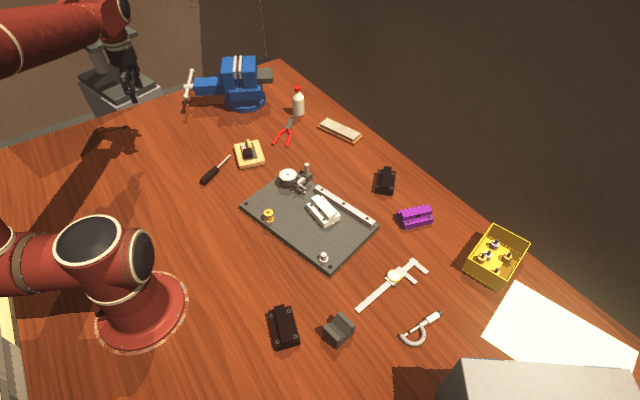

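The block is the silver part on the plate at top (331,191) and side (323,210). The look-alikes are black (332,110), purple (385,120) and black (405,286), all on the bench, so they don't count. I'll bring the wrist camera over the plate for a closer look.

```bash
python3 -m inch '[[[-0.033,-0.032,-0.01],[0,0,0],0.5],[[-0.033,-0.032,-0.01],[0,0,0],0.5],[[-0.033,-0.032,-0.01],[0,0,0],0.5],[[-0.033,-0.032,-0.01],[0,0,0],0.5],[[-0.033,-0.032,-0.01],[0,0,0],0.5],[[-0.033,-0.032,-0.01],[0,0,0],0.5],[[-0.033,-0.032,-0.01],[0,0,0],0.5],[[-0.033,-0.032,-0.01],[0,0,0],0.5]]'
python3 -m inch '[[[-0.033,-0.032,0],[0,0,0],0.5],[[-0.033,-0.032,0],[0,0,0],0.5],[[-0.033,-0.032,0],[0,0,0],0.5],[[-0.033,-0.032,0],[0,0,0],0.5],[[0,0,0],[0,0,-0.148],0.5],[[0,0,0],[0,0,-0.148],0.5],[[0,0,0],[0,0,-0.148],0.5],[[0,0,0],[0,0,-0.148],0.5]]'
python3 -m inch '[[[0,0,0],[0,0,0],0.5],[[0,0,0],[0,0,0],0.5]]'
python3 - <<'E'
from h import *
c=cam("wrist");im,d=manip.grab_frame("wrist");cv2.imwrite("pics/w1.png",im[...,::-1]);np.savez("w1.npz",im=im,d=d,P=cloud("wrist",d,c))
s=manip.state();print(s["time"],s["tool_pos"],s["tool_rot"],s["contact_force"],-c[2].T@c[3])
E
```

```text
time: 1.6
tool_pos: [0.3903, 0.23, 0.337]
tool_rot: [0.0, 0.205, 0.979, 0.0]
contact_force: [0.7, 0.1, -0.3]
gripper_width: 0.499
grasp_force: 0.0
time: 2.4
tool_pos: [0.4595, 0.0611, 0.3364]
tool_rot: [0.0, -0.092, 0.996, -0.0]
contact_force: [-0.2, -0.2, -0.2]
gripper_width: 0.502
grasp_force: 0.0
time: 2.6
tool_pos: [0.4594, 0.0614, 0.3364]
tool_rot: [0.0, -0.087, 0.996, -0.0]
contact_force: [-0.0, -0.2, -0.1]
gripper_width: 0.5
grasp_force: 0.0
2.65 [0.45944139 0.06146468 0.33636406] [ 6.89014495e-05 -8.77417854e-02  9.96143250e-01 -6.32453304e-06] [0.02342087 0.07121364 1.01993901] [0.38662232 0.04809099 0.45404256]
```

View pics/w1.png

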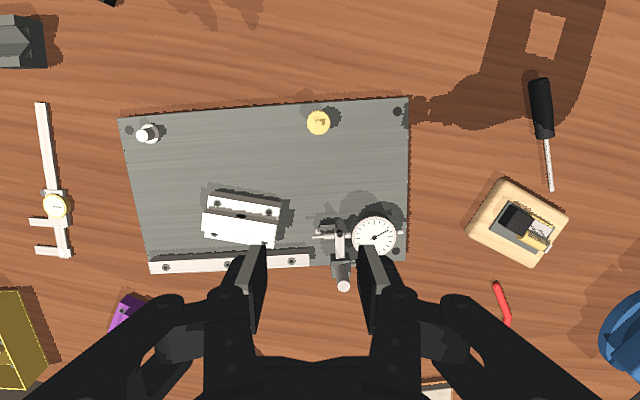

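The wrist view is clear: plate corners near (118,118), (410,97) and (150,273), rail along y≈262, block at (240,218), ball stop and gauge around (320-400,236), and both bystanders on the near edge. I'll measure plate and block from the depth.

```bash
cat > fit.py <<'E'
from h import *
def rect(Q):
    (c,s,a)=cv2.minAreaRect((Q[:,:2]*1000).astype(np.float32)); return np.round(c,1),np.round(s,1),round(a,1)
if __name__=="__main__":
    z=np.load("w1.npz");P=z["P"]
    M=np.zeros(P.shape[:2],bool)
    roi=(slice(85,300),slice(100,420))
    def comp(lo,hi,seed=None):
        m=np.zeros(P.shape[:2],np.uint8);m[roi]=((P[...,2]>lo)&(P[...,2]<hi))[roi]
        n,l,st,ce=cv2.connectedComponentsWithStats(m)
        return [(st[i],np.round(ce[i]),rect(P[l==i]),round(float(np.median(P[l==i][:,2])),4)) for i in range(1,n) if st[i][4]>60]
    for lo,hi in((.012,.028),(.032,.0415),(.0415,.05),(.055,.07)):
        print(lo,hi)
        for r in comp(lo,hi): print("  ",r)
E
python3 fit.py
```

```text
0.012 0.028
   (array([  116,    97,   293,   169, 34701], dtype=int32), array([269., 172.]), (array([521.6,  12. ]), array([230.3, 381.6]), 13.6), 0.02)
   (array([344, 238,  14,  24, 209], dtype=int32), array([350., 249.]), (array([585.2, 139.7]), array([40.3, 16.7]), 37.9), 0.0205)
0.032 0.0415
   (array([209, 193,  72,  14, 171], dtype=int32), array([245., 199.]), (array([531. , -14.9]), array([93.7,  1.4]), 89.3), 0.0365)
   (array([315, 222,  20,  13, 176], dtype=int32), array([325., 228.]), (array([552.8,  96.2]), array([14.9, 26.8]), 15.6), 0.0397)
   (array([266, 252,  44,  17, 621], dtype=int32), array([287., 260.]), (array([609.4,  54.2]), array([21.6, 59.5]), 13.3), 0.0381)
   (array([ 148,  255,   90,   19, 1158], dtype=int32), array([190., 265.]), (array([640.9, -77.1]), array([ 21.6, 128.2]), 13.4), 0.0377)
0.0415 0.05
   (array([136, 129,  14,  13, 140], dtype=int32), array([142., 135.]), (array([ 467.4, -150. ]), array([14.6, 15.4]), 1.6), 0.0455)
   (array([ 206,  195,   74,   28, 1053], dtype=int32), array([243., 208.]), (array([540.7, -15.2]), array([94.7, 21.6]), 88.2), 0.0441)
   (array([350, 211,  38,  21,  89], dtype=int32), array([364., 216.]), (array([525.3, 146.2]), array([16.3, 51.6]), 32.0), 0.0456)
   (array([204, 232,  70,  17, 375], dtype=int32), array([237., 239.]), (array([586.5, -15.8]), array([ 9.7, 94.5]), 0.3), 0.0441)
0.055 0.07
   (array([ 201,  211,   76,   32, 1548], dtype=int32), array([238., 226.]), (array([560.8, -15.6]), array([27.4, 94.8]), 0.3), 0.0619)
   (array([ 351,  214,   45,   41, 1330], dtype=int32), array([374., 233.]), (array([539.9, 157.4]), array([57.7, 51.4]), 88.7), 0.0638)
   (array([330, 229,  22,  50, 535], dtype=int32), array([340., 255.]), (array([574.5, 120.5]), array([68.7, 28. ]), 13.9), 0.0618)
```

The measurements fit the stated sizes (plate 230×381 mm, rail at fixture x≈95, foot top at 0.044):

| Item | World position (mm) | Yaw |
|---|---|---|
| Fixture | (521.6, 12.0) | 13.5° |
| Block | (560.8, -15.6) | 0.3° |

That puts the block at fixture (31.7, -36.0), about 23 mm short across the rail and 48.5 mm short along it. I'll first push its -x side with two spread fingers.

```bash
python3 -m inch '[[[0,0,0],[0,0,-0.060],0.65],[[0.0,-0.033,0.03],[0,0,0],0.65],[[-0.008,-0.033,0.035],[0,0,0],0.65],[[-0.009,-0.0325,0.035],[0,0,0],0.65],[[0,0,0.04],[0,0,0],0.65],[[0,0,0.04],[0,0,0],0.65],[[0,0,0.036],[0,0,0],0.65],[[0,0,0],[0,0,0],0.65]]'
cat > fx.py <<'E'
from h import *
A=np.radians(13.5);X=np.array([np.cos(A),np.sin(A)]);Y=np.array([-X[1],X[0]]);O=np.array([.5216,.012])
def tofix(p): d=np.asarray(p)[...,:2]-O; return np.stack([d@X,d@Y],-1)*1000
def rep():
    s=manip.state();q=s["tool_rot"];f=s["contact_force"]
    print("t",s["time"],"fix",tofix(s["tool_pos"]).round(1),"z",round(s["tool_pos"][2]*1000,1),"yaw",np.degrees(np.arctan2(-2*q[1]*q[2],2*q[2]**2-1)).round(2),"Ffix",np.round([f[:2]@X,f[:2]@Y,f[2]],2))
if __name__=="__main__": rep()
E
python3 fx.py
```

```text
time: 3.45
tool_pos: [0.495, -0.0295, 0.1144]
tool_rot: [-0.006, -0.118, 0.993, 0.002]
contact_force: [-1.1, 0.0, -0.4]
gripper_width: 0.647
grasp_force: 0.0
t 3.45 fix [-35.6 -34.1] z 114.4 yaw 13.55 Ffix [-1.1   0.28 -0.41]
```

```bash
python3 -m inch '[[[0,0,0.02],[0,0,0],0.65],[[0,0,0.02],[0,0,0],0.65],[[0,0,0.01],[0,0,0],0.65],[[0,0,0],[0,0,0],0.65],[[0,0,0],[0,0,0],0.65]]' >/dev/null; python3 fx.py
python3 - <<'E'
from h import *
im,d=manip.grab_frame("wrist");cv2.imwrite("pics/w2.png",im[...,::-1]);np.savez("w2.npz",im=im,d=d,P=cloud("wrist",d))
E
```

```text
t 3.95 fix [-30.7 -36.3] z 71.8 yaw 13.64 Ffix [-0.08 -0.23  0.49]
```

View pics/w2.png

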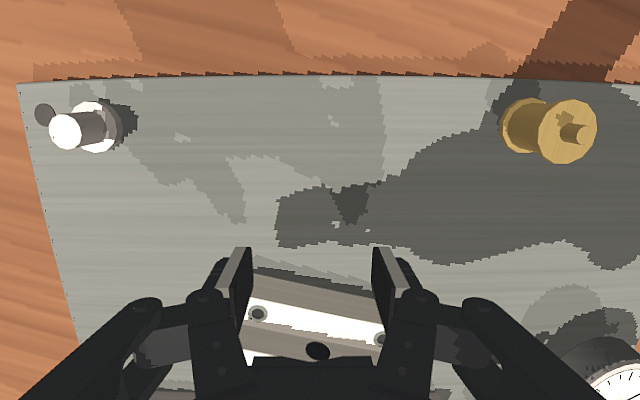

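The spread fingers at (240,270) and (380,270) look just clear of the block's near edge. I'll check the clearance by depth before lowering.

Run:
```python
from fx import *
P=np.load("w2.npz")["P"];F=tofix(P);z=P[...,2]
for lo,hi in((.041,.047),(.05,.058),(.0595,.066)):
    m=(z>lo)&(z<hi)&(abs(F[...,1]+36)<70)&(F[...,0]<80)&(F[...,0]>-50)
    v,u=np.nonzero(m);f=F[m]
    if len(f): i=f[:,0].argmin();print(lo,len(f),"minx",f[i],(u[i],v[i]),"maxx",f[:,0].max(),"y",f[:,1].min(),f[:,1].max())
for u in(236,240,244,378,384): 
    print(u,[(F[v,u].round(1).tolist(),round(float(z[v,u]),3)) for v in(250,260,290)])
```

```text
0.041 4714 minx [ -7.33086351 -67.10111346] (np.int64(251), np.int64(297)) maxx 28.263935063188207 y -73.1527752766897 2.782160045799785
0.05 1568 minx [-40.84088234  -8.23010336] (np.int64(376), np.int64(247)) maxx 27.76414813890613 y -75.81992357976124 0.9119808817549248
0.0595 1043 minx [-41.13976063  -4.58121137] (np.int64(386), np.int64(250)) maxx 20.51375685099071 y -77.9862662540453 4.702725115944065
236 [([-40.3, -69.4], 0.059), ([-40.6, -67.4], 0.069), ([-36.3, -64.4], 0.084)]
240 [([-40.3, -67.7], 0.059), ([-40.1, -66.0], 0.068), ([-32.5, -64.4], 0.078)]
244 [([-40.2, -66.0], 0.059), ([-40.2, -64.2], 0.068), ([-28.5, -64.3], 0.072)]
378 [([-40.5, -7.8], 0.059), ([-38.7, -8.7], 0.065), ([-26.8, -8.7], 0.069)]
384 [([-40.4, -5.1], 0.059), ([-40.4, -7.0], 0.068), ([-33.2, -8.7], 0.079)]
```

```bash
python3 -m inch '[[[0,0,0.012],[0,0,0],0.65],[[0,0,0.011],[0,0,0],0.65],[[0,0,0],[0,0,0],0.65],[[-0.005,0,0],[0,0,0],0.65],[[-0.005,0,0],[0,0,0],0.65],[[-0.003,0,0],[0,0,0],0.65],[[-0.003,0,0],[0,0,0],0.65]]' >/dev/null; python3 fx.py
python3 -m inch '[[[-0.003,0,0],[0,0,0],0.65],[[-0.003,0,0],[0,0,0],0.65],[[-0.003,0,0],[0,0,0],0.65],[[-0.003,0,0],[0,0,0],0.65]]' >/dev/null; python3 fx.py
```

```text
t 4.7 fix [-15.2 -36. ] z 47.6 yaw 13.66 Ffix [-1.82 -0.44  0.31]
t 5.1 fix [ -3.4 -35.8] z 47.3 yaw 13.65 Ffix [-1.31 -1.34  0.42]
```

```bash
python3 -m inch '[[[-0.003,0,0],[0,0,0],0.65],[[-0.003,0,0],[0,0,0],0.65],[[-0.003,0,0],[0,0,0],0.65],[[-0.002,0,0],[0,0,0],0.65]]' >/dev/null; python3 fx.py
python3 -m inch '[[[-0.002,0,0],[0,0,0],0.65],[[-0.002,0,0],[0,0,0],0.65]]' >/dev/null; python3 fx.py
python3 -m inch '[[[-0.001,0,0],[0,0,0],0.65],[[-0.001,0,0],[0,0,0],0.65]]' >/dev/null; python3 fx.py
```

```text
t 5.5 fix [  7.6 -35.7] z 47.3 yaw 13.65 Ffix [-1.11  0.29  1.64]
t 5.7 fix [ 11.5 -35.7] z 47.3 yaw 13.65 Ffix [-1.54  0.49  0.98]
t 5.9 fix [ 13.2 -35.8] z 47.3 yaw 13.65 Ffix [-4.48  0.68  1.52]
```

```bash
for i in 1; do python3 -m inch '[[[-0.0007,0,0],[0,0,0],0.65],[[0,0,0],[0,0,0],0.65]]' >/dev/null; python3 fx.py; done
python3 -m inch '[[[-0.0007,0,0],[0,0,0],0.65],[[0,0,0],[0,0,0],0.65]]' >/dev/null; python3 fx.py
```

```text
t 6.1 fix [ 13.2 -35.7] z 47.0 yaw 13.66 Ffix [-5.26 -0.61  2.22]
t 6.3 fix [ 13.3 -35.7] z 46.9 yaw 13.66 Ffix [-6.27  0.12  4.29]
```

Force builds at x≈13.3, so the block is against the rail. I'll retract, lift, shut the fingers and look before the end push.

```bash
python3 -m inch '[[[0.005,0,0],[0,0,0],0.65],[[0.015,0,0],[0,0,0],0.65],[[0,0,-0.035],[0,0,0],0.65],[[0,0,-0.035],[0,0,0],0.65],[[-0.01,-0.03,-0.02],[0,0,0],0],[[-0.026,-0.03,-0.01],[0,0,0],0],[[-0.026,-0.02,0],[0,0,0],0],[[0,0,0],[0,0,0],0]]' >/dev/null; python3 -m inch '[[[0,0,0],[0,0,0],0],[[0,0,0],[0,0,0],0]]'; python3 fx.py
python3 - <<'E'
from fx import *
im,d=manip.grab_frame("wrist");cv2.imwrite("pics/w3.png",im[...,::-1]);P=cloud("wrist",d);np.savez("w3.npz",im=im,d=d,P=P)
F=tofix(P);z=P[...,2]
for lo,hi in((.041,.047),(.059,.065),(.0355,.0405)):
    m=(z>lo)&(z<hi)&(F[...,1]>-130)&(F[...,1]<30)&(F[...,0]<110)&(F[...,0]>0)
    n,l,st,ce=cv2.connectedComponentsWithStats(m.astype(np.uint8))
    for i in range(1,n):
        if st[i][4]>200: f=F[l==i];print(lo,st[i],cv2.minAreaRect(f.astype(np.float32)),np.percentile(f,[1,99],axis=0).round(1).tolist())
E
```

```text
time: 7.3
tool_pos: [0.6031, -0.0865, 0.1466]
tool_rot: [-0.0, -0.119, 0.993, 0.0]
contact_force: [-0.4, 0.3, -0.9]
gripper_width: 0.003
grasp_force: 0.0
t 7.3 fix [  56.3 -114.9] z 146.6 yaw 13.67 Ffix [-0.33  0.38 -0.92]
0.041 [ 360  162  141   82 5100] ((54.913055419921875, -32.10556411743164), (95.5757827758789, 60.24800491333008), 89.85948181152344) [[25.1, -79.6], [84.3, 14.1]]
0.059 [ 364  192  147   40 5454] ((54.4046630859375, -32.075130462646484), (95.69203186035156, 26.73087501525879), 89.84198760986328) [[41.8, -79.2], [67.3, 14.0]]
0.0355 [ 291  205  211   60 3757] ((82.08226776123047, -49.76177215576172), (160.22042846679688, 47.01484298706055), 88.92733764648438) [[84.3, -127.8], [104.7, 28.6]]
```

View pics/w3.png

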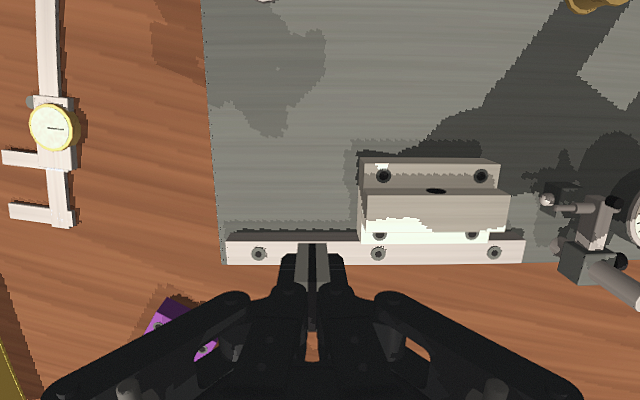

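The block is flush along the rail, at (54.9, -32.1) and within 0.2° of it. The shut fingers stand beyond its rear end at (430,200). Next I'll lower them and push along +y.

```bash
python3 -m inch '[[[0.001,0,0.03],[0,0,0],0],[[0,0,0.03],[0,0,0],0],[[0,0,0.02],[0,0,0],0],[[0,0,0.015],[0,0,0],0],[[0,0,0],[0,0,0],0],[[0,0,0],[0,0,0],0]]' >/dev/null; python3 fx.py
python3 -m inch '[[[0,0.006,0],[0,0,0],0],[[0,0.005,0],[0,0,0],0],[[0,0.004,0],[0,0,0],0],[[0,0.003,0],[0,0,0],0],[[0,0.003,0],[0,0,0],0],[[0,0.003,0],[0,0,0],0]]' >/dev/null; python3 fx.py
```

```text
t 7.95 fix [  56.2 -115.5] z 52.9 yaw 13.66 Ffix [ 0.09 -0.3   1.41]
t 8.55 fix [ 56.  -91.7] z 52.5 yaw 13.66 Ffix [-1.05 -1.77 -0.58]
```

```bash
python3 -m inch '[[[0,0.003,0],[0,0,0],0],[[0,0.003,0],[0,0,0],0],[[0,0.003,0],[0,0,0],0],[[0,0.003,0],[0,0,0],0],[[0,0.003,0],[0,0,0],0]]' >/dev/null; python3 fx.py
python3 -m inch '[[[-0.0002,0.003,0],[0,0,0],0],[[-0.0002,0.003,0],[0,0,0],0],[[-0.0002,0.003,0],[0,0,0],0],[[-0.0002,0.003,0],[0,0,0],0]]' >/dev/null; python3 fx.py
python3 - <<'E'
from fx import *
im,d=manip.grab_frame("wrist");cv2.imwrite("pics/w4.png",im[...,::-1]);P=cloud("wrist",d)
F=tofix(P);z=P[...,2]
for lo,hi in((.041,.047),(.059,.065)):
    m=(z>lo)&(z<hi)&(F[...,1]>-90)&(F[...,1]<57)&(F[...,0]<88)&(F[...,0]>0)
    n,l,st,ce=cv2.connectedComponentsWithStats(m.astype(np.uint8))
    for i in range(1,n):
        if st[i][4]>200: f=F[l==i];print(lo,st[i],cv2.minAreaRect(f.astype(np.float32)),np.percentile(f,[1,99],axis=0).round(1).tolist())
E
```

```text
t 9.05 fix [ 56.  -76.5] z 52.4 yaw 13.64 Ffix [-0.48 -2.18  0.23]
t 9.45 fix [ 56.4 -64.3] z 52.0 yaw 13.65 Ffix [-1.54 -0.74 -0.35]
0.041 [ 328  204  244   67 9732] ((36.42420196533203, -6.185394287109375), (27.326101303100586, 103.07927703857422), 3.07753849029541) [[24.9, -51.0], [50.2, 43.4]]
0.041 [296 252  32   9 212] ((46.33436965942383, -64.11824798583984), (1.753640055656433, 13.169742584228516), 1.1468156576156616) [[45.9, -70.6], [47.1, -57.6]]
0.041 [463 322  79   7 352] ((83.4164047241211, 25.30424690246582), (38.95563507080078, 3.9522202014923096), 89.6803970336914) [[81.7, 6.9], [85.2, 43.9]]
0.059 [  349   260   245    65 11797] ((54.73056411743164, -2.5609474182128906), (95.58460235595703, 27.672136306762695), 89.7394790649414) [[41.7, -48.6], [67.3, 43.5]]
0.059 [294 273  36  60 647] ((57.462039947509766, -64.17758178710938), (23.34443473815918, 13.070402145385742), 0.11553915590047836) [[46.0, -70.5], [68.5, -57.9]]
```

View pics/w4.png

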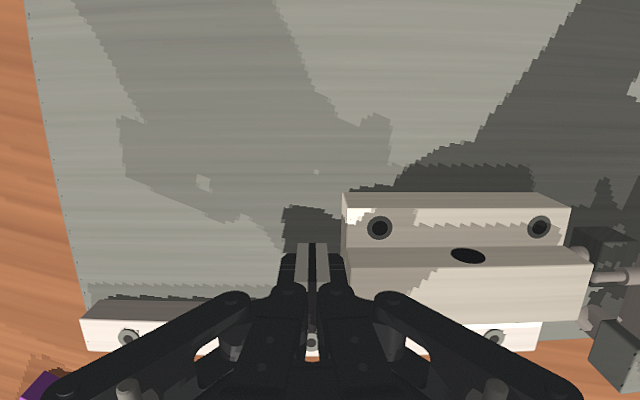

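The block (front end at (590,290)) is sliding flush along the rail and is about 15 mm short of the stop, so I'll slow down.

```bash
python3 -m inch '[[[-0.0002,0.003,0],[0,0,0],0],[[-0.0002,0.003,0],[0,0,0],0],[[0,0.002,0],[0,0,0],0],[[0,0.001,0],[0,0,0],0],[[0,0,0],[0,0,0],0]]' >/dev/null; python3 fx.py
python3 -m inch '[[[0,0.001,0],[0,0,0],0],[[0,0.001,0],[0,0,0],0],[[0,0.001,0],[0,0,0],0]]' >/dev/null; python3 fx.py
python3 -m inch '[[[0,0.001,0],[0,0,0],0],[[0,0.001,0],[0,0,0],0]]' >/dev/null; python3 fx.py
```

```text
t 10.0 fix [ 57.1 -55.3] z 52.3 yaw 13.65 Ffix [ 0.08 -0.07  0.27]
t 10.3 fix [ 57.1 -52.7] z 52.3 yaw 13.64 Ffix [ 0.69 -1.31 -0.59]
t 10.5 fix [ 57.1 -50.8] z 52.4 yaw 13.65 Ffix [-0.44 -2.42 -1.02]
```

```bash
python3 -m inch '[[[0,0.001,0],[0,0,0],0],[[0,0,0],[0,0,0],0]]' >/dev/null; python3 fx.py
python3 -m inch '[[[0,0.0007,0],[0,0,0],0],[[0,0,0],[0,0,0],0]]' >/dev/null; python3 fx.py
python3 -m inch '[[[0,0.0005,0],[0,0,0],0],[[0,0,0],[0,0,0],0]]' >/dev/null; python3 fx.py
```

```text
t 10.7 fix [ 57.  -49.6] z 52.3 yaw 13.65 Ffix [ 0.72 -1.29 -0.41]
t 10.9 fix [ 57. -49.] z 52.3 yaw 13.65 Ffix [-0.88 -2.53 -1.24]
t 11.1 fix [ 57.1 -48.8] z 52.4 yaw 13.65 Ffix [-0.36 -3.57  0.03]
```

```bash
python3 -m inch '[[[0,0.0005,0],[0,0,0],0],[[0,0,0],[0,0,0],0]]' >/dev/null; python3 fx.py
python3 -m inch '[[[0,0.0005,0],[0,0,0],0],[[0,0,0],[0,0,0],0],[[0,0,0],[0,0,0],0]]' >/dev/null; python3 fx.py
python3 - <<'E'
from fx import *
im,d=manip.grab_frame("wrist");cv2.imwrite("pics/w5.png",im[...,::-1]);P=cloud("wrist",d)
F=tofix(P);z=P[...,2]
m=(z>.059)&(z<.065)&(F[...,1]>-50)&(F[...,1]<57.5)&(F[...,0]<75)&(F[...,0]>30)
n,l,st,ce=cv2.connectedComponentsWithStats(m.astype(np.uint8))
for i in range(1,n):
    if st[i][4]>200: f=F[l==i];print(st[i],cv2.minAreaRect(f.astype(np.float32)),np.percentile(f,[1,99],axis=0).round(1).tolist())
# rib edge slope in fixture
m=(z>.0605)&(z<.0635)&(F[...,1]>-30)&(F[...,1]<50)&(F[...,0]<75)&(F[...,0]>30)
e=[];r=[]
for y in range(-28,50,3):
    s=m&(abs(F[...,1]-y)<1.5)
    if s.sum()>20:e.append((y,np.percentile(F[...,0][s],1)))
e=np.array(e);print("edge yaw deg",np.degrees(-np.polyfit(e[:,0],e[:,1],1)[0]),e[:,1].round(1))
m=(z>.036)&(z<.040)&(F[...,0]>80)&(F[...,0]<107)&(abs(F[...,1])<115);print("rail px",m.sum())
im,d=manip.grab_frame("side");cv2.imwrite("pics/s5.png",cv2.resize(im[150:280,220:400,::-1],None,fx=4,fy=4,interpolation=2))
E
```

```text
t 11.3 fix [ 57.1 -48.6] z 52.5 yaw 13.65 Ffix [ 0.03 -5.54 -0.21]
t 11.6 fix [ 57.1 -48.5] z 52.7 yaw 13.65 Ffix [-0.69 -6.61 -0.92]
[  344   257   246    66 11789] ((54.91610336303711, 10.594680786132812), (27.96221923828125, 93.92042541503906), 0.32823458313941956) [[41.5, -33.7], [66.9, 56.7]]
edge yaw deg 0.34328524954732526 [41.9 41.8 41.9 42.  41.9 42.  41.8 41.7 41.7 41.7 41.7 41.7 41.8 41.7
 41.9 41.8 41.7 41.5 41.3 41.5 41.7 41.6 41.6 41.4 41.5 41.5]
rail px 998
```

View pics/w5.png

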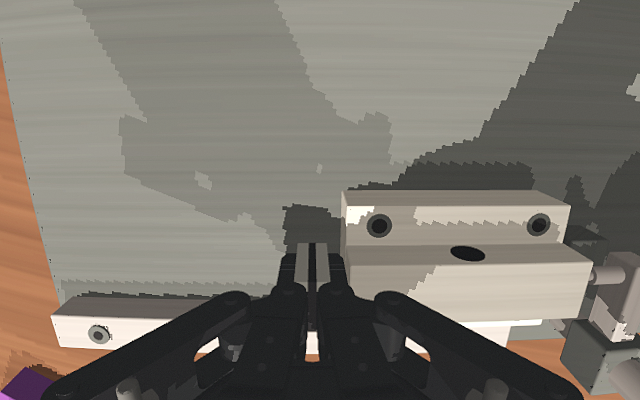

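View pics/s5.png

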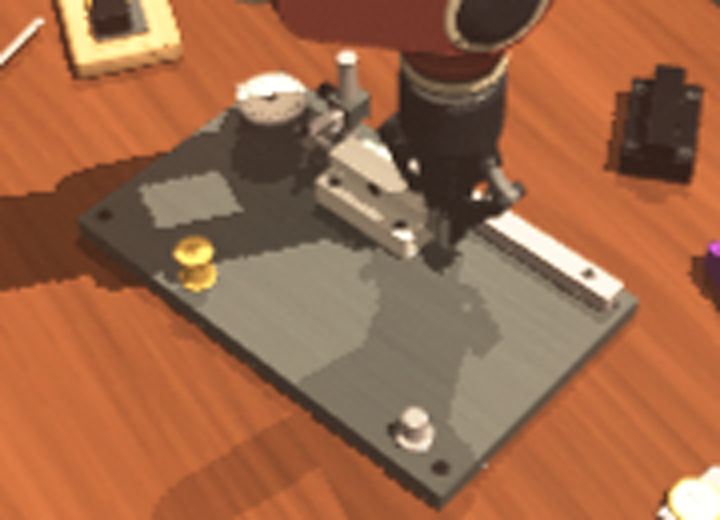

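The block is home on the stop with the plunger in, at about 6 N. Its yaw now reads +0.34°, against -0.15° earlier, because my push was 2 mm off centre. There's plenty of time, so I'll square it with another gentle side push and then press the end dead centre.

```bash
python3 -m inch '[[[0,-0.003,0],[0,0,0],0],[[0,-0.015,0],[0,0,0],0],[[0,0,-0.03],[0,0,0],0],[[0,0,-0.03],[0,0,0],0],[[0.02,0.01,-0.02],[0,0,0],0.65],[[0.03,0.03,0],[0,0,0],0.65],[[0.022,0.03,0],[0,0,0],0.65],[[0,0.005,0],[0,0,0],0.65]]' >/dev/null
python3 -m inch '[[[0,0,0],[0,0,0],0.65],[[0,0,0],[0,0,0],0.65]]' >/dev/null; python3 fx.py
python3 - <<'E'
from fx import *
im,d=manip.grab_frame("wrist");P=cloud("wrist",d);cv2.imwrite("pics/w6.png",im[...,::-1])
F=tofix(P);z=P[...,2]
def yaw(m,ys,q):
    e=[]
    for y in ys:
        s=m&(abs(F[...,1]-y)<1.5)
        if s.sum()>8:e.append((y,np.percentile(F[...,0][s],q)))
    e=np.array(e);return np.degrees(-np.polyfit(e[:,0],e[:,1],1)[0]).round(2),len(e),e[:,1].round(1).tolist()
m=(z>.042)&(z<.0455)&(F[...,0]>15)&(F[...,0]<45);print("foot",yaw(m,range(-30,54,4),2))
m=(z>.06)&(z<.0645)&(F[...,0]>35)&(F[...,0]<75);print("rib-",yaw(m,range(-30,54,4),2))
m=(z>.0355)&(z<.0405)&(F[...,0]>80)&(F[...,0]<110);print("rail outer",yaw(m,range(-110,110,5),98))
E
```

```text
t 12.7 fix [-14.3   8.6] z 132.8 yaw 13.64 Ffix [-0.31  0.55  0.28]
foot (np.float64(0.24), 21, [25.3, 25.3, 25.2, 25.2, 24.9, 25.3, 25.3, 25.2, 25.1, 25.0, 25.0, 25.1, 25.1, 25.0, 25.1, 25.1, 24.8, 25.0, 24.9, 25.1, 24.8])
rib- (np.float64(0.18), 21, [41.9, 41.7, 41.9, 42.0, 42.0, 41.8, 41.7, 42.0, 42.0, 42.2, 42.1, 41.9, 41.8, 41.7, 41.7, 41.8, 41.7, 41.8, 41.6, 41.5, 41.9])
rail outer (np.float64(-0.0), 20, [104.0, 104.1, 104.6, 104.8, 105.3, 104.8, 104.7, 104.6, 105.2, 105.0, 105.3, 104.5, 104.6, 104.9, 104.8, 104.8, 104.4, 105.0, 104.5, 103.9])
```

```bash
python3 -m inch '[[[0,0,0.03],[0,0,0],0.65],[[0,0,0.03],[0,0,0],0.65],[[0,0,0.015],[0,0,0],0.65],[[0,0,0.01],[0,0,0],0.65],[[-0.01,0,0],[0,0,0],0.65],[[-0.008,0,0],[0,0,0],0.65],[[-0.005,0,0],[0,0,0],0.65],[[0,0,0],[0,0,0],0.65]]' >/dev/null; python3 fx.py
python3 -m inch '[[[-0.0015,0,0],[0,0,0],0.65],[[-0.001,0,0],[0,0,0],0.65],[[0,0,0],[0,0,0],0.65]]' >/dev/null; python3 fx.py
```

```text
t 13.55 fix [9.9 9. ] z 48.9 yaw 13.67 Ffix [ 0.67 -0.15 -0.05]
t 13.85 fix [10.4  9.4] z 47.4 yaw 13.65 Ffix [-1.09  0.27  0.12]
```

```bash
python3 -m inch '[[[-0.0015,0,0],[0,0,0],0.65],[[-0.001,0,0],[0,0,0],0.65],[[0,0,0],[0,0,0],0.65]]' >/dev/null; python3 fx.py
python3 -m inch '[[[-0.001,0,0],[0,0,0],0.65],[[0,0,0],[0,0,0],0.65]]' >/dev/null; python3 fx.py
python3 -m inch '[[[-0.001,0,0],[0,0,0],0.65],[[0,0,0],[0,0,0],0.65]]' >/dev/null; python3 fx.py
```

```text
t 14.15 fix [12.9  9.4] z 47.3 yaw 13.65 Ffix [-1.04  0.47 -0.72]
t 14.35 fix [13.1  9.5] z 47.0 yaw 13.66 Ffix [-4.29 -0.08  1.65]
t 14.55 fix [13.1  9.5] z 46.7 yaw 13.66 Ffix [-7.79 -1.57  4.24]
```

Flush again. Back round to the end, centred on x = 55.

```bash
python3 -m inch '[[[0.006,0,0],[0,0,0],0.65],[[0.010,0,0],[0,0,0],0.65],[[0,0,-0.035],[0,0,0],0.65],[[0,0,-0.04],[0,0,0],0.65],[[-0.01,-0.03,-0.01],[0,0,0],0],[[-0.024,-0.03,0],[0,0,0],0],[[-0.024,-0.025,0],[0,0,0],0],[[0,0,0],[0,0,0],0]]' >/dev/null; python3 -m inch '[[[0,0,0],[0,0,0],0],[[0,0,0],[0,0,0],0]]' >/dev/null; python3 fx.py
```

```text
t 15.55 fix [ 56.2 -74.6] z 131.8 yaw 13.67 Ffix [-0.33  1.4  -0.2 ]
```

```bash
python3 -m inch '[[[0.0015,0,0.03],[0,0,0],0],[[0,0,0.025],[0,0,0],0],[[0,0,0.016],[0,0,0],0],[[0,0,0.008],[0,0,0],0],[[0,0.007,0],[0,0,0],0],[[0,0.006,0],[0,0,0],0],[[0,0.004,0],[0,0,0],0],[[0,0,0],[0,0,0],0]]' >/dev/null; python3 fx.py
python3 -m inch '[[[0,0.002,0],[0,0,0],0],[[0,0.001,0],[0,0,0],0],[[0,0.001,0],[0,0,0],0],[[0,0,0],[0,0,0],0]]' >/dev/null; python3 fx.py
```

```text
t 16.35 fix [ 56.3 -58. ] z 54.5 yaw 13.7 Ffix [-0.28  0.02  0.08]
t 16.75 fix [ 55.5 -54.5] z 53.3 yaw 13.65 Ffix [ 0.03 -0.16 -0.21]
```

```bash
python3 -m inch '[[[0,0.001,0],[0,0,0],0],[[0,0.001,0],[0,0,0],0],[[0,0.001,0],[0,0,0],0],[[0,0.001,0],[0,0,0],0],[[0,0,0],[0,0,0],0]]' >/dev/null; python3 fx.py
python3 -m inch '[[[0,0.001,0],[0,0,0],0],[[0,0,0],[0,0,0],0]]' >/dev/null; python3 fx.py
python3 -m inch '[[[0,0.0008,0],[0,0,0],0],[[0,0,0],[0,0,0],0]]' >/dev/null; python3 fx.py
```

```text
t 17.25 fix [ 55.5 -50.3] z 53.3 yaw 13.66 Ffix [-0.01  0.12 -0.09]
t 17.45 fix [ 55.5 -49.4] z 53.3 yaw 13.65 Ffix [-0.23 -0.29 -0.25]
t 17.65 fix [ 55.5 -49. ] z 53.3 yaw 13.65 Ffix [-0.54 -2.9   0.5 ]
```

```bash
python3 -m inch '[[[0,0.0005,0],[0,0,0],0],[[0,0,0],[0,0,0],0]]' >/dev/null; python3 fx.py
python3 -m inch '[[[0,0.0005,0],[0,0,0],0],[[0,0,0],[0,0,0],0],[[0,0,0],[0,0,0],0]]' >/dev/null; python3 fx.py
python3 - <<'E'
from fx import *
im,d=manip.grab_frame("wrist");P=cloud("wrist",d)
F=tofix(P);z=P[...,2]
def yaw(m,ys,q):
    e=[]
    for y in ys:
        s=m&(abs(F[...,1]-y)<1.5)
        if s.sum()>8:e.append((y,np.percentile(F[...,0][s],q)))
    e=np.array(e);return np.degrees(-np.polyfit(e[:,0],e[:,1],1)[0]).round(2),len(e),e[:,1].round(1).tolist()
m=(z>.0605)&(z<.0635)&(F[...,0]>35)&(F[...,0]<75);print("rib-",yaw(m,range(-28,50,3),1))
m=(z>.042)&(z<.0455)&(F[...,0]>15)&(F[...,0]<45);print("foot",yaw(m,range(-28,50,3),2))
E
```

```text
t 17.85 fix [ 55.5 -48.8] z 53.4 yaw 13.65 Ffix [ 0.66 -4.21 -1.23]
t 18.15 fix [ 55.6 -48.6] z 53.5 yaw 13.65 Ffix [ 0.24 -6.18 -0.4 ]
rib- (np.float64(0.06), 26, [41.9, 41.8, 41.8, 41.6, 41.9, 42.1, 41.8, 41.5, 41.6, 41.7, 41.7, 41.7, 41.7, 41.8, 41.8, 41.8, 41.9, 41.7, 41.8, 41.7, 41.7, 41.8, 41.9, 41.6, 41.6, 41.8])
foot (np.float64(0.17), 26, [25.1, 25.2, 25.1, 25.1, 25.0, 25.1, 25.0, 24.9, 24.8, 24.9, 25.0, 25.0, 24.9, 24.9, 25.0, 24.8, 24.9, 25.0, 24.8, 24.9, 24.9, 24.9, 25.0, 24.9, 24.9, 24.8])
```

The block lies flush (yaw 0.1°, foot side at x≈25), sits home on the stop and is held with about 6 N. Handing in.

```bash
python3 -c "
from plant import manip
print(manip.job_done())"
```

```text
the job is handed in; nothing more can be done
None
```

I handed the job in at about 18 s with the block flush along the rail, its end home on the ball stop, and a finger still pressing it there with about 6 N; the plunger travel was judged from the block's position, as the dial itself was not read.

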